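Refit the strainer basket and screw lid of a wash-water pump

TASK

Put the yellow strainer basket back in the pump's strainer pot, handle up, and refit the orange screw lid: set the lid level on the neck with its bar handle in line with the pump's long axis, turn it back (anticlockwise) until you feel it drop into the thread, then screw it clockwise fully home. Leave everything else on the bench where it lies.

Things in the scene. Friction and masses are not known exactly. Their poses are not given: they have to be found in the camera images.
- pump: Blue and grey wash-water pump, fixed to the bench. Origin: on the bench under the axis of its upright strainer pot (152 mm across, shoulder 109 mm high); z up; x along the pump's long axis, from the pot towards the motor. A suction stub reaches 136 mm from the pot's axis at -x, top at z = 110 mm. At +x: volute 168 mm across (x 130 to 190 mm), then the motor up to x = 385 mm, 200 mm high.
- thread_top (a point): Centre of the pot's neck, level with the flat tops of its black four-start right-hand thread (z = 140 mm, outer diameter 121 mm; bare neck 104 mm). Inside the thread the mouth tapers up to the rim at z = 150 mm (96 mm outside, 89 mm clear opening). The thread has an entry gap every 90 degrees; where these lie varies from pump to pump and is not given: feel for it.
- pot_floor (a point): Centre of the flat inner floor of the strainer pot, 46 mm above the bench and 104 mm below the rim; 94 mm across inside. The basket stands on it.
- riser_top (a point): Top centre of the discharge riser with its ball valve, an obstacle behind the pot: 60 mm across, 294 mm high, on the pump's axis 160 mm from the pot's axis; a red valve lever on its -y side.
- lid: Orange round screw lid, 138 mm across, handle up, about 350 g. Origin: centre of the lower edge of the skirt; z up, x along its bar handle; the same after half a turn. Top face at z = 36 mm. Four lugs inside the skirt, 2.5 mm radial play round the neck. Height of the origin above the bench: riding on top of the threads 140 mm, dropped into the thread 127.5 to 129 mm, screwed fully home 120 mm.
- lid_grip (a point): Middle of the lid's black bar handle: 112 mm long along the lid's x, 18 mm wide, from z = 36 to 66 mm over the lid's lower edge; this point at z = 51 mm. With the bar in line with the pump, the lid has to go back anticlockwise (from above) 15 to 60 degrees before its lugs find the gaps; left free to fall it then drops 11 mm by its own weight; 12 degrees further back is a stop.
- lid_end (a point): Top of the lid's bar handle near its +x end: 50 mm from the lid's axis along its x, 66 mm above its lower edge. From where the lid drops in, it screws clockwise about 60 to 72 degrees, sinking 7 to 9 mm more, to a hard stop. Only friction resists the turning, under 1 N m.
- basket: Yellow ribbed strainer basket standing on the bench, about 140 g. Origin: centre of its underside; z up. Cage 76 mm across and 60 mm high: treat it as solid. A stiff bail stands over it, its bar along the basket's x. In place its underside is 46 mm above the bench and the bail's top 13 mm below the rim of the pot.
- bail_mid (a point): Middle of the basket's bail bar, 85 mm above its underside: bar 68 mm long along the basket's x, 10 mm wide, z = 79 to 91 mm, on a post at each end; 19 mm free under it.
- root_a: Lotus root of two segments, 190 mm long along its x, 60 mm thick, lying on the bench. Origin: on the bench under its middle. Leave alone.
- root_b: Lotus root of two segments, 175 mm long along its x, 54 mm thick, lying on the bench. Origin: on the bench under its middle. Leave alone.
- brush: Flat cleaning brush with a green handle, 200 mm long along its x, lying on the bench, under 50 mm high. Origin: on the bench under it. Leave alone.
- spanner: Steel spanner, 190 mm long along its x, lying flat on the bench. Origin: on the bench under it. Leave alone.
- bottle: White detergent bottle with a blue cap, 66 mm across, 200 mm high, standing. Origin: centre of its underside. Leave alone.
- grease: Small jar with a red cap, 70 mm across, 62 mm high, standing. Origin: centre of its underside. Leave alone.
- bowl: Blue plastic bowl, 110 mm across, 50 mm high. Origin: centre of its underside. Leave alone.
Things that resemble listed ones, but are neither listed nor needed, are in the scene too. There is more than one size of the lid; the one meant has the size given above.

How it is judged:
On the way, in this order (a step that is already met when the one before it is completed fails the run):
1. the basket stands upright on the floor of the strainer pot, let go (horizontal distance between basket and pump below 0.013 m and angle between basket's own z axis and vertical below 0.12 rad and z of basket in the frame of pump between 0.04 and 0.052 m and contact force between the fingers and basket below 0.1 N), for 0.2 s.
2. the lid rests level on top of the threads, its bar within about 12 degrees of the pump's axis (horizontal distance between lid and pump below 0.006 m and angle between lid's own z axis and vertical below 0.07 rad and z of lid in the frame of pump between 0.1365 and 0.1435 m and angle between the x axis of lid and the x axis of pump, either way round below 0.21 rad), for 0.2 s.
3. turned back anticlockwise, the lid has dropped into the thread (horizontal distance between lid and pump below 0.006 m and angle between lid's own z axis and vertical below 0.07 rad and z of lid in the frame of pump between 0.1245 and 0.131 m and ((x of lid_end in the frame of pump above 0 m and y of lid_end in the frame of pump above 0.008 m) or (x of lid_end in the frame of pump below 0 m and y of lid_end in the frame of pump below -0.008 m))), for 0.1 s.
At the end, for the whole second after the job is handed in: The lid is level, screwed down to within 2 mm of its lowest position (origin below 122 mm over the bench), centred on the pot, let go and at rest, and the basket stands upright on the floor of the pot under it (horizontal distance between lid and pump below 0.006 m and angle between lid's own z axis and vertical below 0.07 rad and z of lid in the frame of pump between 0.1165 and 0.122 m and linear speed of lid below 0.02 m/s and contact force between the fingers and lid below 0.1 N and horizontal distance between basket and pump below 0.013 m and angle between basket's own z axis and vertical below 0.12 rad and z of basket in the frame of pump between 0.04 and 0.052 m); the robot touches nothing.
It fails at once if the lid is turned clockwise by more than about 23 degrees from the pump's axis while it still rides on top of the threads (cross-threading) (horizontal distance between lid and pump below 0.005 m and angle between lid's own z axis and vertical below 0.05 rad and z of lid in the frame of pump between 0.1365 and 0.1412 m and ((x of lid_end in the frame of pump above 0 m and y of lid_end in the frame of pump below -0.0196 m) or (x of lid_end in the frame of pump below 0 m and y of lid_end in the frame of pump above 0.0196 m))).
It fails at once if something else on the bench is moved by more than 30 mm (distance of any of root_a, root_b, brush, spanner, bottle, grease, bowl from where it was at the start of the episode above 0.03 m).
It also fails if it takes over 72 s, if anything falls off the work surface, if the arm or the gripper's body presses on something with over 40 N, if the wrist force passes 120 N, or if a joint passes its speed limit or range.

ROBOT

A 6-joint arm with a two-finger parallel gripper is mounted at the origin on the work surface. World frame = base frame: x ahead of the robot, y to its left, z up, the work surface at z = 0. Lengths are in m, angles in rad, forces in N, time in s.
With the tool pointing down it reaches from about 0.35 to 0.85 m from the base axis. Payload 8.1 kg.
Tool frame: the origin (TCP) lies between the finger pads; the fingertips stand 14 mm ahead of it and the grasp point (between the pads) lies 5 mm behind it; z points along the fingers, y is the direction in which the jaws open and shut (so a half turn about z gives the same grasp; the last joint's range is limited). The gripper opens to 85 mm and grips with 20 to 120 N. Pads are 22 mm wide; open, the fingers measure 114 mm over their backs; the gripper's body (76 mm by 85 mm) begins 54 mm behind the grasp point. The pads swing forward as they close: fully open they stand 13 mm farther back than shut.
Start: joints at [1.206, 0.13, 1.488, -0, 1.523, -0.085], TCP at [0.166, 0.577, 0.209] pointing down, gripper open.
Joint ranges: [-2.96, 2.96], [-0.89, 2.26], [0.02, 2.5], [-1.34, 4.48], [0, 2.73], [-2.66, 2.66]. Speed limits (rad/s): [2.39, 2.39, 2.79, 3.14, 3.14, 3.14].

INTERFACE

Orientations are given as a unit quaternion [w, x, y, z].
In Python, from bench import state, get_image, calibration, hand_in gives the robot as it stands.
- The arm moves only by the tool drive_tool, never from a script. Its argument "commands" is a list that holds one entry, the list of rows, each a list of 7 numbers: the turn, a rotation vector about the tool's x, y, z in rad, then the shift along the tool's x, y, z in m, then the finger opening in m, from 0 to 0.0854. A call has 1 to 20 rows; each row shifts and turns the pose as measured when the row begins, along the tool's axes as they then stand; what a row does not reach is not made up. A row lasts 1/8 s, in which the tool goes at most 62.5 mm and 10.7 degrees, less where a joint would pass 70% of its speed; a pose out of reach is approached as far as the arm can. A call with a gripper value outside its range is refused whole. The fingers move at their own pace and stop on an object; "force" is the grip in N (left out, the last holds). Time passes only in rows, so rows that do not move let the fingers close. It gives the time, the measured TCP pose, the force and the opening at its end, in the units of the state.
- state(): the state, without advancing time (a new reading comes with each control period).
- get_image(name): name is "scene" or "top" or "wrist"; returns the picture (420x560x3 uint8, red, green, blue); there is no depth.
- calibration(name): a dict with "fovy" (degrees; the focal length in pixels is half the picture's height over the tangent of half this angle, whatever the lens; pixels are square), "cx", "cy" (the principal point, pixels), "dist_coeffs" ([k1, k2, p1, p2, k3] as OpenCV has them; the pictures are not rectified), "world_to_cam" (4x4, takes a point from world to camera coordinates); the wrist camera has in their place "hand_eye" (4x4, takes a point from camera to tool coordinates, whose origin is the TCP and whose axes are the flange's). Camera axes: x right, y down, z forward; pixel columns grow to the right and rows downward; lengths in m; the calibration is good to about 2 mm. A picture is of the moment at which its call begins: read the wrist's pose just before it. calibration takes no time and is no camera call.
- hand_in(): hands the job in, once; it reports no verdict.
The state is a dict: "t": time; "qpos": joint angles; "dq": joint speeds; "tau": joint torques, N m; "position": TCP position; "ee_rot": TCP orientation; "contact_force": force on the tool from outside, world axes, zero at the start; "torque": the same for the moment, N m; "grip_width": finger opening in m.
Only numpy, scipy, OpenCV 4.12 (cv2) and the standard library are available. Lean on these libraries where they do the work, as an engineer would, in place of code of your own. Each camera call takes 0.05 s, during which the arm holds its last target. There are 200 camera calls.

## Working session

There is one attempt and no reset: what is moved stays moved. The work goes in short steps, Python scripts to look and compute and a tool call to move; the robot and the scene stay as the last step left them, time stands still between calls to the robot, and variables do not carry over. Pictures are saved under pics/ and viewed, about 8 in all and at most 12, crops included, and the job is handed in when it is done.

Besides the shell and the picture viewer there is one more tool, called after "Request:" by a JSON object that holds its "api" and its "payload", one argument or row to a line. drive_tool: Moves the arm, as the interface text tells. Its arguments: {"type":"object","properties":{"commands":{"type":"array"},"force":{"type":"number"}},"required":["commands"]}

```bash
ls; mkdir -p pics
python3 - <<'E'
from bench import *
import cv2
print(state())
for n in("scene","top","wrist"):
    im=get_image(n); cv2.imwrite(f"pics/{n}0.png",im[:,:,::-1]); print(n,calibration(n))
E
```

```text
pics
{'t': 0.0, 'qpos': array([ 1.20559796e+00,  1.31156692e-01,  1.48931372e+00,  5.32353200e-06,
        1.52300701e+00, -8.53588350e-02]), 'dq': array([ 0.00054506,  0.00174225,  0.0008108 , -0.00091589, -0.00034805,
       -0.00068781]), 'tau': array([-3.58846082e-04, -5.69379795e+01, -5.00570190e+01, -2.18580117e-04,
        1.45473343e-02, -1.22093088e-06]), 'position': array([0.16545568, 0.57610332, 0.20822824]), 'ee_rot': array([-2.13099477e-04,  1.39463732e-01,  9.90226731e-01, -9.17979014e-04]), 'contact_force': array([ 0.36122025, -0.30766411, -0.75203989]), 'torque': array([-0.02161816,  0.01489009, -0.01560008]), 'grip_width': 0.08575048986175693}
scene {'fovy': 54.844474753690264, 'cx': 277.12464784842587, 'cy': 209.98231187724653, 'dist_coeffs': array([0.0145143, 0.       , 0.       , 0.       , 0.       ]), 'world_to_cam': array([[ 0.79740145,  0.60326381,  0.01495637, -0.36857255],
       [ 0.47765202, -0.61583187, -0.62657773, -0.14929554],
       [-0.36878106,  0.50677794, -0.77921541,  1.60946581],
       [ 0.        ,  0.        ,  0.        ,  1.        ]])}
top
[... 349 characters left out ...]
       [ 1.72210412e-01, -2.23636298e-04, -9.85060163e-01,
         1.25230776e+00],
       [ 0.00000000e+00,  0.00000000e+00,  0.00000000e+00,
         1.00000000e+00]])}
wrist {'fovy': 68.12460407155048, 'cx': 283.60090763819414, 'cy': 208.64716845915515, 'dist_coeffs': array([-0.03789109,  0.        ,  0.        ,  0.        ,  0.        ]), 'hand_eye': array([[-1.03320368e-03, -9.46492412e-01, -3.22724414e-01,
         8.26534486e-02],
       [ 9.99999456e-01, -1.02502689e-03, -1.95284106e-04,
        -5.24834941e-04],
       [-1.45966276e-04, -3.22724440e-01,  9.46492955e-01,
        -1.64938233e-01],
       [ 0.00000000e+00,  0.00000000e+00,  0.00000000e+00,
         1.00000000e+00]])}
```

View pics/top0.png

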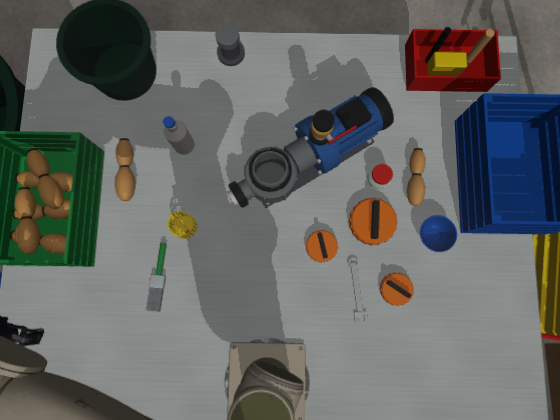

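View pics/scene0.png

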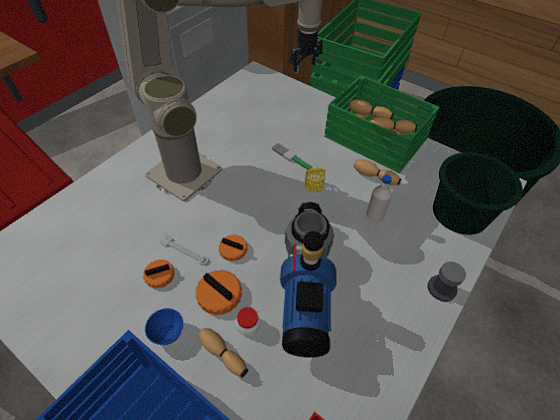

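The top view shows the basket at (182,225), the 138 mm lid at (374,221) and the pot at (269,170) with the motor to its upper right. The two smaller lids, at (322,246) and (397,289), are decoys.

```bash
cat > h.py <<'E'
from bench import *
import numpy as np, cv2
from scipy.spatial.transform import Rotation as R
def cam(n,s=None):
    c=calibration(n); f=210/np.tan(np.radians(c["fovy"]/2))
    K=np.array([[f,0,c["cx"]],[0,f,c["cy"]],[0,0,1]])
    if n=="wrist":
        T=np.eye(4); T[:3,:3]=R.from_quat(np.roll(s["ee_rot"],-1)).as_matrix(); T[:3,3]=s["position"]
        M=T@c["hand_eye"]
    else: M=np.linalg.inv(c["world_to_cam"])
    return K,c["dist_coeffs"],M
def plane(C,px,z):
    K,d,M=C; u=cv2.undistortPoints(np.array(px,float).reshape(-1,1,2),K,d).reshape(-1,2)
    r=np.c_[u,np.ones(len(u))]@M[:3,:3].T; o=M[:3,3]
    return o+r*((z-o[2])/r[:,2])[:,None]
def proj(C,p):
    K,d,M=C; W=np.linalg.inv(M); return cv2.projectPoints(np.array(p,float).reshape(-1,1,3),W[:3,:3],W[:3,3],K,d)[0].reshape(-1,2)
def hsv(im): return cv2.cvtColor(im,cv2.COLOR_RGB2HSV)
def blobs(m,a=60):
    cs,_=cv2.findContours(m.astype(np.uint8),cv2.RETR_EXTERNAL,cv2.CHAIN_APPROX_NONE)
    return sorted([c.reshape(-1,2) for c in cs if cv2.contourArea(c)>a],key=lambda c:-cv2.contourArea(c))
def xy(c): return plane(c[0],c[1],c[2])
E
python3 - <<'E'
from h import *
im=cv2.imread("pics/top0.png")[:,:,::-1]; C=cam("top"); H=hsv(im)
o=(H[...,0]<15)&(H[...,1]>170)&(H[...,2]>120)
for c in blobs(o,200)[:6]:
    p=plane(C,cv2.convexHull(c).reshape(-1,2),0.03)[:,:2]; (x,y),r=cv2.minEnclosingCircle(p.astype(np.float32))
    print("lid",c.mean(0),x,y,2*r)
    m=np.zeros(o.shape,np.uint8); cv2.fillPoly(m,[cv2.convexHull(c)],1)
    b=blobs((m>0)&(H[...,2]<70),15)
    if b:
        q=plane(C,b[0],0.066)[:,:2].astype(np.float32); print("  bar",cv2.minAreaRect(q))
y=(H[...,0]>22)&(H[...,0]<35)&(H[...,1]>150)&(H[...,2]>100)
for c in blobs(y,30): print("yel",c.mean(0),cv2.contourArea(c),plane(C,c.mean(0),0.04)[0])
# blue motor
print("pot", plane(C,[269,170],.150))
cv2.imwrite("pics/crop1.png",cv2.resize(im[80:270,150:420][:,:,::-1],None,fx=2.9,fy=2.9,interpolation=2))
E
```

```text
lid [373.52036199 220.76470588] 0.46784526109695435 -0.30855491757392883 0.1399720013141632
  bar ((0.46802785992622375, -0.30512550473213196), (0.020336255431175232, 0.11223607510328293), 88.76546478271484)
lid [321.43181818 246.14772727] 0.39034417271614075 -0.1539040058851242 0.0931161642074585
  bar ((0.38944870233535767, -0.1521053910255432), (0.07231643050909042, 0.010496857576072216), 14.06599235534668)
lid [397.12056738 288.68085106] 0.26898664236068726 -0.373592734336853 0.09313126653432846
  bar ((0.2701781392097473, -0.3684818744659424), (0.07473940402269363, 0.011923510581254959), 56.91426467895508)
lid [382.05769231 173.51923077] 0.6142688989639282 -0.3392840623855591 0.06036370247602463
yel [183.42156863 225.24509804] 524.0 [0.44342052 0.25495439 0.04      ]
yel [449.03191489  60.80851064] 510.0 [ 0.98295374 -0.55663879  0.04      ]
yel [544.24752475 283.        ] 397.0 [ 0.29299804 -0.79752653  0.04      ]
yel [556.2038835  283.49029126] 97.0 [ 0.29222018 -0.83186548  0.04      ]
yel [534.89285714 247.07142857] 36.0 [ 0.39663132 -0.77931619  0.04      ]
pot [[0.58652387 0.00225753 0.15      ]]
```

View pics/crop1.png

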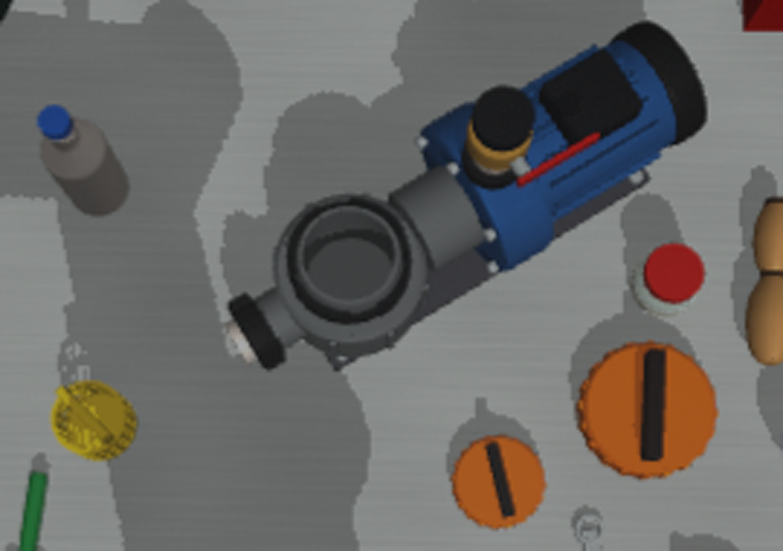

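The crop shows the pot rim at about (271,169) in the full picture and the pump axis running up and right. I'll go over the basket first, with the jaws across the bail.

Request:
{"api": "drive_tool", "payload": {
  "commands": [
    [[0,0,0,-0.0396,-0.0258,-0.002,0.085],[0,0,0,-0.0396,-0.0258,-0.002,0.085],[0,0,0,-0.0396,-0.0258,-0.002,0.085],[0,0,0,-0.0396,-0.0258,-0.002,0.085],[0,0,0,-0.0396,-0.0258,-0.002,0.085],[0,0,-0.169,-0.0396,-0.0258,-0.002,0.085],[0,0,-0.169,-0.035,-0.032,-0.002,0.085],[0,0,-0.169,-0.029,-0.0372,-0.002,0.085],[0,0,-0.169,-0.022,-0.042,-0.002,0.085],[0,0,-0.169,0,0,0,0.085],[0,0,-0.169,0,0,0,0.085],[0,0,0,0,0,0,0.085]]
  ]
}}

```text
t: 1.65
position: [0.4524, 0.2432, 0.2232]
ee_rot: [-0.003, -0.373, 0.928, -0.002]
contact_force: [0.4, 0.5, -0.8]
grip_width: 0.0848
```

```bash
cat >> h.py <<'E'
def yaw(s):
    m=R.from_quat(np.roll(s["ee_rot"],-1)).as_matrix(); return np.degrees(np.arctan2(m[1,1],m[0,1])),m
def goto(x,y,z,yw=None):
    s=state(); a,m=yaw(s); d=m.T@(np.array([x,y,z])-s["position"])
    b=np.radians(a if yw is None else yw); Y=np.array([np.cos(b),np.sin(b),0]); Z=np.array([0,0,-1.]); 
    G=np.c_[np.cross(Y,Z),Y,Z]; rv=R.from_matrix(m.T@G).as_rotvec()
    print("now",s["position"].round(4),"yaw",a.round(2),"t",round(s["t"],2),"shift",d.round(4),"rot",rv.round(4),"F",s["contact_force"].round(1),"q6",s["qpos"][5].round(2))
def wpic(n):
    s=state(); im=get_image("wrist"); cv2.imwrite(f"pics/{n}.png",im[:,:,::-1]); return im,cam("wrist",s)
E
python3 - <<'E'
from h import *
goto(.443,.255,.2); wpic("w1")
E
```

```text
now [0.4524 0.2432 0.2232] yaw 133.84 t 1.65 shift [-0.0016  0.015   0.0232] rot [-0.0011 -0.007  -0.    ] F [ 0.4  0.5 -0.8] q6 -1.94
```

View pics/w1.png

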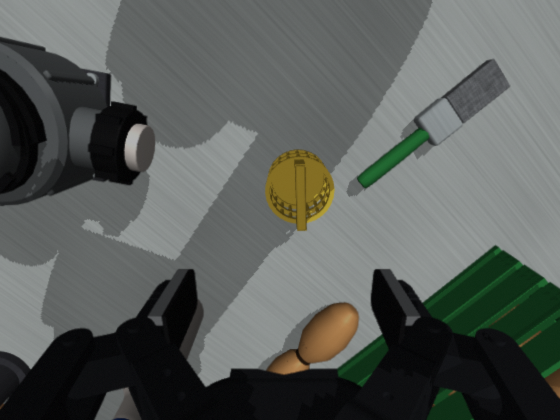

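The wrist view shows the bail's bar running from about (299,161) to (302,229), in line with the tool's x.

Run:
```python
from h import *
s=state(); C=cam("wrist",s); a,b=plane(C,[[299,161],[302,229]],.091); d=a-b
print(a,b,(a+b)/2,np.hypot(*d[:2]),np.degrees(np.arctan2(d[1],d[0])))
m=(a+b)/2; goto(m[0],m[1],.080,np.degrees(np.arctan2(d[1],d[0]))+90)
```

```text
[0.42002541 0.23178897 0.091     ] [0.46811817 0.28346471 0.091     ] [0.44407179 0.25762684 0.091     ] 0.07059245934949787 -132.94322439428106
now [0.4523 0.2433 0.2232] yaw 133.71 t 1.7 shift [-0.0049  0.0161  0.1431] rot [-1.0900e-02  1.3000e-03  3.0832e+00] F [ 0.5 -0.1  0.3] q6 -1.94
```

Request:
{"api": "drive_tool", "payload": {
  "commands": [
    [[0,0,-0.058,-0.0049,0.0161,0.03,0.085],[0,0,0,0,0,0.03,0.085],[0,0,0,0,0,0.02,0.085],[0,0,0,0,0,0,0.085]]
  ]
}}

```text
t: 2.2
position: [0.4436, 0.2595, 0.1414]
ee_rot: [-0.003, -0.393, 0.919, -0.002]
contact_force: [0.1, 0.2, 0.4]
grip_width: 0.0851
```

Run:
```python
from h import *
goto(.4441,.2576,.080,137.06)
```

```text
now [0.4436 0.2595 0.1414] yaw 136.3 t 2.2 shift [ 0.0006 -0.0016  0.0614] rot [-0.0009 -0.0061 -0.0133] F [0.1 0.2 0.4] q6 -1.95
```

Request:
{"api": "drive_tool", "payload": {
  "commands": [
    [[0,-0.006,-0.013,0.0006,-0.0016,0.03,0.085],[0,0,0,0,0,0.025,0.085],[0,0,0,0,0,0.0065,0.085],[0,0,0,0,0,0,0.0],[0,0,0,0,0,0,0.0],[0,0,0,0,0,0,0.0],[0,0,0,0,0,0,0.0],[0,0,0,0,0,-0.03,0.0],[0,0,0,0,0,-0.05,0.0],[0,0,0,0,0,-0.05,0.0],[0,0,0,0,0,-0.045,0.0],[0,0,0,0,0,0,0.0]]
  ],
  "force": 40
}}

```text
t: 3.7
position: [0.4465, 0.2597, 0.2683]
ee_rot: [0.006, -0.396, 0.918, -0.0]
contact_force: [-0.1, -0.1, -0.8]
grip_width: -0.0002
```

Run:
```python
from h import *
im,C=wpic("w2"); print(state()["grip_width"]); goto(.4441,.2576,.25)
t=get_image("top"); cv2.imwrite("pics/top1.png",t[:,:,::-1])
```

```text
2.5146617104112998e-05
now [0.4456 0.2592 0.2658] yaw 136.61 t 3.75 shift [0.0023 0.     0.0158] rot [-0.0039  0.0074  0.    ] F [-0.4 -0.4  0. ] q6 -1.96
```

View pics/w2.png

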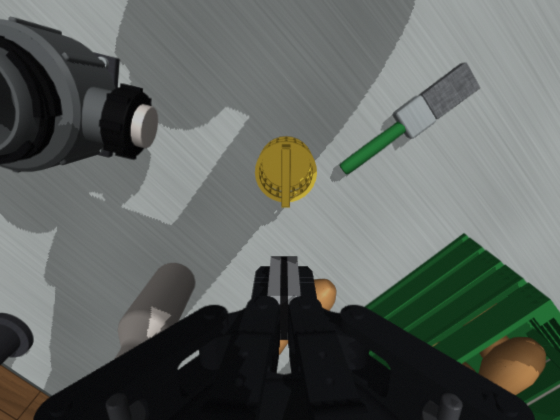

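The jaws closed empty. The lift probably began before they had shut, because the bail still sits under the TCP at (286,176). I'll measure it again and redo the grasp, waiting longer.

Run:
```python
from h import *
s=state(); C=cam("wrist",s); a,b=plane(C,[[286,145],[286,207]],.091); d=b-a
print(a,b,(a+b)/2,np.hypot(*d[:2]),np.degrees(np.arctan2(d[1],d[0])))
m=(a+b)/2; goto(m[0],m[1],.080,np.degrees(np.arctan2(d[1],d[0]))+90)
```

```text
[0.41639611 0.23087676 0.091     ] [0.46466758 0.28207965 0.091     ] [0.44053185 0.25647821 0.091     ] 0.0703695301839737 46.68797437531003
now [0.4447 0.2588 0.2637] yaw 136.61 t 3.8 shift [0.0054 0.0019 0.1837] rot [-0.0026  0.0043 -0.0014] F [-0.3  0.1 -0.5] q6 -1.96
```

Request:
{"api": "drive_tool", "payload": {
  "commands": [
    [[0,0,0,0.003,0.001,0.05,0.06],[0,0,0,0,0,0.05,0.06],[0,0,0,0,0,0.035,0.06],[0,0,0,0,0,0,0.06],[0,0,0,0,0,0,0.06]]
  ]
}}

```text
t: 4.42
position: [0.4385, 0.2556, 0.1193]
ee_rot: [-0.002, -0.395, 0.918, -0.0]
contact_force: [0.1, 0.7, 0.8]
grip_width: 0.0599
```

Run:
```python
from h import *
goto(.4422,.257,.080,136.6); print(state()["grip_width"])
```

```text
now [0.4385 0.2556 0.1193] yaw 136.59 t 4.42 shift [-0.0037 -0.0018  0.0393] rot [ 0.0009 -0.0042 -0.0001] F [0.1 0.7 0.8] q6 -1.96
0.05986812684283619
```

Request:
{"api": "drive_tool", "payload": {
  "commands": [
    [[0,0,0,-0.0037,-0.0018,0.025,0.06],[0,0,0,0,0,0.0145,0.06],[0,0,0,0,0,0,0.06],[0,0,0,0,0,0,0.06]]
  ]
}}

```text
t: 4.92
position: [0.4458, 0.2586, 0.0849]
ee_rot: [0.002, -0.395, 0.918, -0.0]
contact_force: [-0.5, -0.7, 0.3]
grip_width: 0.0598
```

Run:
```python
from h import *
goto(.4422,.257,.080,136.6); print(state()["grip_width"])
```

```text
now [0.4458 0.2586 0.0849] yaw 136.59 t 4.92 shift [0.0037 0.0015 0.0049] rot [-0.0022  0.0034 -0.0001] F [-0.5 -0.7  0.3] q6 -1.96
0.059838950125206326
```

Request:
{"api": "drive_tool", "payload": {
  "commands": [
    [[0,0,0,0.001,0.001,0.005,0.06],[0,0,0,0,0,0,0.06],[0,0,0,0,0,0,0.0],[0,0,0,0,0,0,0.0],[0,0,0,0,0,0,0.0],[0,0,0,0,0,0,0.0],[0,0,0,0,0,0,0.0],[0,0,0,0,0,0,0.0]]
  ],
  "force": 40
}}

```text
t: 5.92
position: [0.4455, 0.2592, 0.0817]
ee_rot: [0.004, -0.395, 0.918, -0.0]
contact_force: [0.3, 0.7, 0.4]
grip_width: -0.0001
```

Run:
```python
from h import *
im,C=wpic("w3"); s=get_image("scene"); cv2.imwrite("pics/s3.png",s[:,:,::-1])
a=cv2.resize(s[110:250,240:400],None,fx=3,fy=3,interpolation=2)
b=np.zeros((420,280+480,3),np.uint8); b[:,280:]=a; b[:,:280]=im[:,140:420]
cv2.imwrite("pics/c3.png",b[:,:,::-1])
```

```text
(no output)
```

View pics/c3.png

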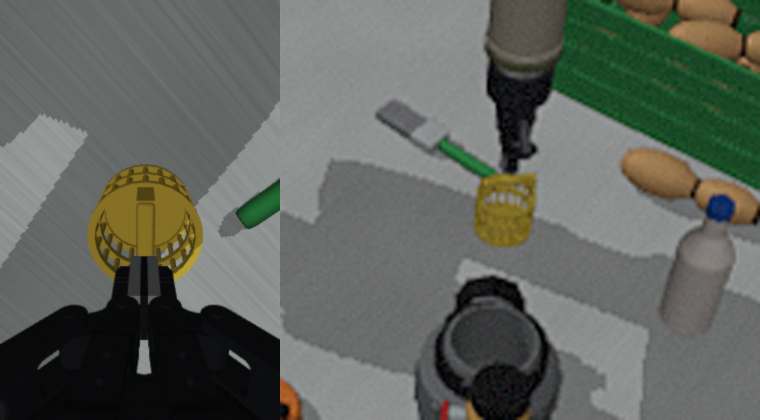

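Run:
```python
from h import *
s=state(); p=s["position"]; goto(*p)
C=cam("scene"); 
for dz in (-.014,0,.014,.03): print(dz,proj(C,p+[0,0,dz]))
for z in(.079,.091): print("bar",proj(C,[.4422,.257,z]))
T=cam("top")
im=cv2.imread("pics/s3.png")[:,:,::-1]
a=cv2.resize(im[145:185,290:350],None,fx=12,fy=12,interpolation=0); cv2.imwrite("pics/c4.png",a[:,:,::-1])
```

```text
now [0.4454 0.2591 0.0817] yaw 136.6 t 6.03 shift [0. 0. 0.] rot [-0.0033  0.0062  0.    ] F [-0.8  0.8 -0.8] q6 -1.96
-0.014 [[315.37554478 173.17720169]]
0 [[315.70816547 170.56358894]]
0.014 [[316.04568028 167.91185084]]
0.03 [[316.43754568 164.83351659]]
bar [[314.60393997 171.00994928]]
bar [[314.88562165 168.74553827]]
```

View pics/c4.png

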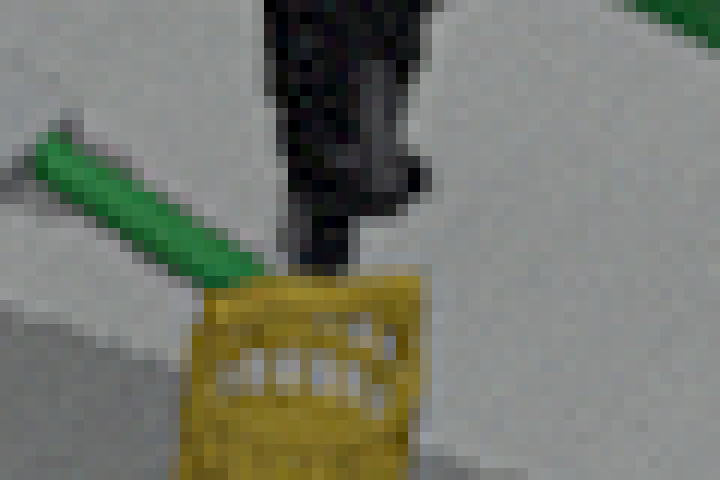

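Both views put the closed fingertips just above the bar, at about z 0.095. That is roughly 25 mm higher than the stated tip offset gives. I'll open, go down in small guarded steps and close again.

Request:
{"api": "drive_tool", "payload": {
  "commands": [
    [[0,0,0,0.002,0,-0.004,0.05],[0,0,0,0,0,0,0.05],[0,0,0,0,0,0,0.05],[0,0,0,0,0,0.008,0.05],[0,0,0,0,0,0.006,0.05],[0,0,0,0,0,0.005,0.05],[0,0,0,0,0,0,0.05]]
  ]
}}

```text
t: 6.9
position: [0.4436, 0.2574, 0.0649]
ee_rot: [0.003, -0.396, 0.918, -0.0]
contact_force: [0.4, 0.5, 0.6]
grip_width: 0.0501
```

Run:
```python
from h import *
goto(.4422,.257,.065,136.6)
```

```text
now [0.4436 0.2574 0.0649] yaw 136.6 t 6.9 shift [ 0.0012  0.0007 -0.0001] rot [-0.0029  0.0052 -0.    ] F [0.4 0.5 0.6] q6 -1.96
```

Request:
{"api": "drive_tool", "payload": {
  "commands": [
    [[0,0,0,0.001,0,0.006,0.05],[0,0,0,0,0,0,0.0],[0,0,0,0,0,0,0.0],[0,0,0,0,0,0,0.0],[0,0,0,0,0,0,0.0],[0,0,0,0,0,0,0.0]]
  ]
}}

```text
t: 7.65
position: [0.4429, 0.2566, 0.0585]
ee_rot: [0.003, -0.396, 0.918, -0.0]
contact_force: [0.6, -0.0, -2.1]
grip_width: 0.0087
```

The bail is gripped, with the opening at 8.7 mm. The real grasp lies about 25 mm higher than nominal, so from here I'll go by TCP z relative to this grasp: TCP z = basket underside + 0.0585.

Request:
{"api": "drive_tool", "payload": {
  "commands": [
    [[0,0,0,0,0,-0.02,0.0],[0,0,0,0,0,-0.05,0.0],[0,0,0,0,0,-0.05,0.0],[0,0,0,0,0,-0.05,0.0],[0,0,0,0,0,-0.025,0.0],[0,0,0,0,0,0,0.0],[0,0,0,0,0,0,0.0]]
  ]
}}

```text
t: 8.52
position: [0.44, 0.2555, 0.2563]
ee_rot: [0.0, -0.396, 0.918, -0.0]
contact_force: [0.3, -0.1, -1.8]
grip_width: 0.0085
```

Run:
```python
from h import *
print(state()["grip_width"]); goto(.5865,.002,.25)
im=cv2.imread("pics/top0.png")[:,:,::-1]; C=cam("top")
# rim + thread: edges sampled radially about the rim centre (270,169)
g=cv2.GaussianBlur(cv2.cvtColor(im,cv2.COLOR_RGB2GRAY),(3,3),0).astype(float)
c=np.array([270.5,169.]); 
for ang in range(0,360,30):
    r=np.arange(12,32); a=np.radians(ang); P=c+np.c_[r*np.cos(a),r*np.sin(a)]
    v=cv2.remap(g.astype(np.float32),P[:,0].astype(np.float32),P[:,1].astype(np.float32),1)
    print(ang,v.ravel().astype(int))
H=hsv(im); b=(H[...,0]>100)&(H[...,0]<125)&(H[...,1]>120)&(H[...,2]>60)
b[:, :280]=0; b[:,400:]=0; b[200:]=0
print(proj(C,[[.5865,.002,.15],[.5865+.048,.002,.15]]))
```

```text
0.008542084277814277
now [0.44   0.2555 0.2563] yaw 136.59 t 8.53 shift [ 0.0835 -0.2806  0.0066] rot [-0.001   0.0004  0.    ] F [ 0.3 -0.1 -1.8] q6 -1.96
0 [60 53 51 58 66 59 42 33 40 59 76 82 79 70 57 52 59 70 74 73]
30 [64 65 70 74 70 58 42 31 30 43 64 79 83 82 79 70 61 58 58 57]
60 [64 67 72 76 70 59 45 33 29 32 50 72 82 84 85 84 78 72 65 63]
90 [65 67 73 77 72 63 51 37 30 32 48 71 83 83 82 84 81 69 60 58]
120 [64 65 70 76 73 63 48 36 30 29 39 62 78 83 82 79 72 63 58 60]
150 [64 64 65 68 72 67 53 40 32 33 47 67 80 82 78 74 72 72 73 73]
180 [ 61  55  47  44  50  59  57  44  33  35  53  72  79  74  74  86  98 103
 104 104]
210 [ 40  44  49  54  57  64  64  47  33  33  43  54  67  87 102 104 105 105
 105 105]
240 [ 57  58  58  58  60  67  64  48  37  44  60  79  95 102 104 103 103 103
 103 103]
270 [ 57  57  57  58  61  67  59  38  32  44  64  86  98 102 103 103 103 103
 102 102]
300 [ 45  50  52  54  61  65  50  33  31  42  57  72  81  81  78  83  92  99
 101 101]
330 [35 35 36 46 60 61 43 30 36 53 65 60 52 61 78 84 85 85 85 85]
[[269.09291282 170.00995185]
 [269.46338865 153.30759535]]
```

Run:
```python
from h import *
from scipy.optimize import least_squares
im=cv2.imread("pics/top0.png")[:,:,::-1]; C=cam("top")
g=cv2.GaussianBlur(cv2.cvtColor(im,cv2.COLOR_RGB2GRAY),(3,3),0).astype(np.float32)
c=np.array([270.5,169.]); A=[];B=[]
r=np.arange(13,25,.25)
for ang in range(0,360,6):
    a=np.radians(ang); P=(c+np.c_[r*np.cos(a),r*np.sin(a)]).astype(np.float32)
    v=cv2.remap(g,P[:,0],P[:,1],cv2.INTER_CUBIC).ravel()
    k=r<18.5; A.append(P[k][v[k].argmax()]); B.append(P[r>17][v[r>17].argmin()])
for n,X,z in(("rim",A,.15),("thread",B,.14)):
    q=plane(C,X,z)[:,:2]; f=least_squares(lambda p:np.hypot(*(q-p[:2]).T)-p[2],[.585,0,.05],loss="soft_l1",f_scale=.002).x
    print(n,f)
# riser top: dark disc near (323,119)
m=(g<55); m[:105]=0;m[135:]=0;m[:,:308]=0;m[:,340:]=0
for b in blobs(m,50):
    print(b.min(0),b.max(0),b.mean(0))
    (u,w),rr=cv2.minEnclosingCircle(b); print(u,w,rr)
t=plane(C,[[323.1,119]],.294)[0]; print("riser",t); d=t[:2]-f[:2]; print(np.hypot(*d),np.degrees(np.arctan2(d[1],d[0])))
t=plane(C,[[239,194]],.09)[0]; d=f[:2]-t[:2]; print("stub",np.hypot(*d),np.degrees(np.arctan2(d[1],d[0])))
```

```text
rim [5.92993938e-01 3.57110563e-06 4.58756409e-02]
thread [5.91573777e-01 2.65009775e-04 5.67558644e-02]
[308 106] [339 134] [321.7079646  121.14159292]
323.5 120.0 20.88669776916504
riser [ 0.67999564 -0.13328194  0.294     ]
0.16016620181281943 -56.49133077651902
stub 0.10790094549855894 -55.227643152533844
```

Pot centre is (0.592, 0.000). The pump axis is at about -56.4°, and the riser's measured distance of 160.2 mm agrees with the 160 mm given. I'll move the basket over the pot.

Request:
{"api": "drive_tool", "payload": {
  "commands": [
    [[0,0,0,0.0116,-0.0409,0,0.0],[0,0,0,0.0116,-0.0409,0,0.0],[0,0,0,0.0116,-0.0409,0,0.0],[0,0,0,0.0116,-0.0409,0,0.0],[0,0,0,0.0116,-0.0409,0,0.0],[0,0,0,0.0116,-0.0409,0,0.0],[0,0,0,0.0116,-0.0409,0,0.0],[0,0,0,0,0,0,0.0],[0,0,0,0,0,0,0.0]]
  ]
}}

```text
t: 9.65
position: [0.5878, -0.0078, 0.2329]
ee_rot: [-0.014, -0.397, 0.918, 0.005]
contact_force: [-0.3, -0.0, -1.5]
grip_width: 0.0086
```

Run:
```python
from h import *
print(state()["grip_width"]); goto(.592,.0,.22,136.6)
im,C=wpic("w5"); t=get_image("top"); cv2.imwrite("pics/t5.png",t[:,:,::-1])
a=cv2.resize(t[110:230,215:335],None,fx=3.5,fy=3.5,interpolation=2)
b=np.zeros((420,340+420,3),np.uint8); b[:,340:]=a; b[:,:340]=im[:,110:450]; cv2.imwrite("pics/c5.png",b[:,:,::-1])
```

```text
0.008593625571322549
now [ 0.5878 -0.0078  0.2329] yaw 136.72 t 9.65 shift [-0.0088  0.002   0.0128] rot [ 0.0208 -0.0207  0.0023] F [-0.3 -0.  -1.5] q6 -2.48
```

View pics/c5.png

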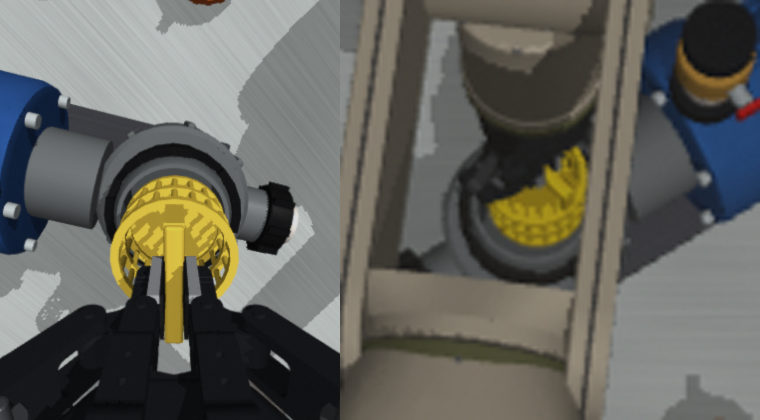

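The basket hangs between the fingers, roughly over the pot. The pot body spans u 212–355 with its top edge at v about 122 in wrist pixels. I'll compare that with the projection.

Run:
```python
from h import *
s=state(); C=cam("wrist",s); a=np.radians(np.arange(0,360,2)); o=np.c_[np.cos(a),np.sin(a)]
for n,r,z in(("shoulder",.076,.109),("thread",.0605,.14)):
    p=proj(C,np.c_[np.array([.592,0])+r*o,np.full(len(a),z)]); print(n,p.min(0),p.max(0))
im=cv2.imread("pics/w5.png")[:,:,::-1]; g=cv2.cvtColor(im,cv2.COLOR_RGB2GRAY)
print("v profile u=284",g[110:180:2,284]); print("row 195",g[195,205:235],g[195,335:365])
goto(.592,0,.21,136.6)
H=hsv(im); y=(H[...,0]>20)&(H[...,0]<35)&(H[...,1]>140)&(H[...,2]>60); b=blobs(y,500)[0]; print("basket u",b.min(0),b.max(0))
# basket top ring 76mm at tool z? predicted centre for underside = TCP z-.0585
for dz in(.0,.06): 
    p=proj(C,np.c_[s["position"][:2]+.038*o,np.full(len(a),s["position"][2]-.0585+dz)]); print(dz,p.min(0),p.max(0))
```

```text
shoulder [205.82743369 124.15768754] [361.06840752 273.22870234]
thread [215.83228977 145.10207951] [352.68304548 275.08625539]
v profile u=284 [187 183 183 182 189 190 143  72 104 109 107 103 103 103 102 103  83  20
  16  20  24  22  22  43  78  84  90 101 103  80  73  73  78 136 144]
row 195 [ 40  39  42  59  77  96  99  96  80  72  70  60  36  21  19  22  20  20
  21  20  17  22  41  51  54  60  77  95 101 101] [ 78  71  67  56  21  17  18  17  17  18  18  19  19  41  93 101 102 101
 100  94  89  90  91  98 103 103 103 102 102 102]
now [ 0.5878 -0.0073  0.2335] yaw 136.78 t 9.75 shift [-0.0087  0.0015  0.0234] rot [ 0.02   -0.0205  0.0033] F [ 0.2 -0.1 -2.5] q6 -2.48
basket u [220 175] [347 342]
0.0 [233.46255487 170.01649415] [332.33239933 263.36259659]
0.06 [219.70802959 190.23714291] [349.61277613 308.51374986]
```

Request:
{"api": "drive_tool", "payload": {
  "commands": [
    [[0.02,-0.02,0.003,-0.0087,0.0015,0,0.0],[0,0,0,0,0,0,0.0],[0,0,0,0,0,0,0.0]]
  ]
}}

```text
t: 10.12
position: [0.5924, 0.003, 0.2338]
ee_rot: [0.001, -0.397, 0.918, -0.0]
contact_force: [-0.6, -0.6, -2.4]
grip_width: 0.0084
```

Run:
```python
from h import *
goto(.592,.0,.1045,136.6)
```

```text
now [0.5924 0.003  0.2338] yaw 136.79 t 10.12 shift [ 0.0027 -0.0015  0.1293] rot [-0.0018  0.0019  0.0033] F [-0.6 -0.6 -2.4] q6 -2.47
```

Request:
{"api": "drive_tool", "payload": {
  "commands": [
    [[0,0,0,0.0025,-0.0015,0.01,0.0],[0,0,0,0,0,0.02,0.0],[0,0,0,0,0,0.02,0.0],[0,0,0,0,0,0.015,0.0],[0,0,0,0,0,0,0.0]]
  ]
}}

```text
t: 10.75
position: [0.5905, -0.0001, 0.1622]
ee_rot: [-0.0, -0.397, 0.918, 0.0]
contact_force: [0.2, 0.7, -1.9]
grip_width: 0.0088
```

Run:
```python
from h import *
goto(.592,.0,.1045,136.6)
```

```text
now [ 5.905e-01 -1.000e-04  1.622e-01] yaw 136.78 t 10.75 shift [-0.0011 -0.001   0.0577] rot [ 0.0005 -0.0002  0.0031] F [ 0.2  0.7 -1.9] q6 -2.47
```

Request:
{"api": "drive_tool", "payload": {
  "commands": [
    [[0,0,0,-0.001,-0.001,0.015,0.0],[0,0,0,0,0,0.015,0.0],[0,0,0,0,0,0.013,0.0],[0,0,0,0,0,0.006,0.0],[0,0,0,0,0,0.003,0.0],[0,0,0,0,0,0,0.0]]
  ]
}}

```text
t: 11.5
position: [0.5927, -0.0002, 0.1074]
ee_rot: [0.0, -0.397, 0.918, -0.0]
contact_force: [-0.3, 0.2, -1.3]
grip_width: 0.0085
```

Run:
```python
from h import *
goto(.592,.0,.1045,136.6)
```

```text
now [ 5.927e-01 -2.000e-04  1.074e-01] yaw 136.77 t 11.5 shift [0.0004 0.0007 0.0029] rot [-0.0005  0.0006  0.003 ] F [-0.3  0.2 -1.3] q6 -2.47
```

Request:
{"api": "drive_tool", "payload": {
  "commands": [
    [[0,0,0,0,0,0.002,0.0],[0,0,0,0,0,0.002,0.0],[0,0,0,0,0,0,0.0],[0,0,0,0,0,0,0.03],[0,0,0,0,0,0,0.03],[0,0,0,0,0,0,0.03]]
  ]
}}

```text
t: 12.25
position: [0.5945, -0.0004, 0.1058]
ee_rot: [0.002, -0.397, 0.918, -0.001]
contact_force: [0.5, 0.1, -0.6]
grip_width: 0.0303
```

Request:
{"api": "drive_tool", "payload": {
  "commands": [
    [[0,0,0,0,0,-0.015,0.03],[0,0,0,0,0,-0.025,0.03],[0,0,0,0,0,-0.04,0.03],[0,0,0,0,0,-0.05,0.03],[0,0,0,0,0,-0.02,0.03],[0,0,0,0,0,0,0.03]]
  ]
}}

```text
t: 13.0
position: [0.594, -0.0003, 0.266]
ee_rot: [0.004, -0.397, 0.918, -0.002]
contact_force: [0.7, -1.0, -0.8]
grip_width: 0.0304
```

Run:
```python
from h import *
goto(.468,-.306,.22,88.8)
im,C=wpic("w6")
a=np.radians(np.arange(0,360,2)); o=np.c_[np.cos(a),np.sin(a)]
p=proj(C,np.c_[np.array([.592,0])+.038*o,np.full(len(a),.106)]); print("expected cage top",p.min(0),p.max(0))
H=hsv(im); y=(H[...,0]>20)&(H[...,0]<35)&(H[...,1]>140)&(H[...,2]>40); b=blobs(y,200); print([(x.min(0),x.max(0)) for x in b])
```

```text
now [ 5.94e-01 -3.00e-04  2.66e-01] yaw 136.78 t 13.0 shift [ 0.3093 -0.1172  0.0451] rot [-0.0041  0.0082  0.8374] F [ 0.7 -1.  -0.8] q6 -2.47
expected cage top [251.53052414 147.07890795] [322.24529276 215.82691784]
[(array([250, 148], dtype=int32), array([320, 227], dtype=int32))]
```

View pics/w6.png

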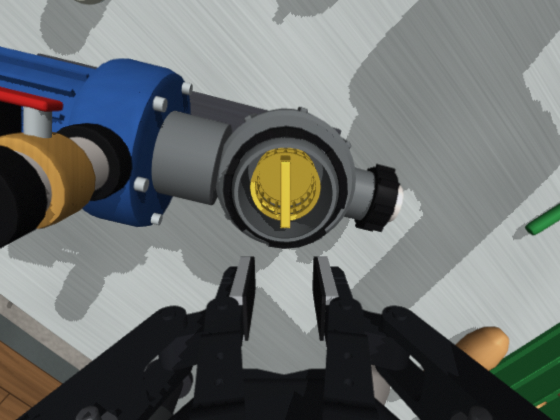

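The wrist view shows the basket upright in the pot, its cage mask at (250–320, 148–227) against an expected 251–322 × 147–216. Next is the lid.

Request:
{"api": "drive_tool", "payload": {
  "commands": [
    [[0,0,0,0.0442,-0.0167,-0.002,0.06],[0,0,0,0.0442,-0.0167,-0.002,0.06],[0,0,0,0.0442,-0.0167,-0.002,0.06],[0,0,0,0.0442,-0.0167,-0.002,0.06],[0,0,0,0.0442,-0.0167,-0.002,0.06],[0,0,0,0.0442,-0.0167,-0.002,0.06],[0,0,0,0.0442,-0.0167,-0.002,0.06],[0,0,0.167,0,0,0,0.06],[0,0,0.167,0,0,0,0.06],[0,0,0.167,0,0,0,0.06],[0,0,0.167,0,0,0,0.06],[0,0,0.167,0,0,0,0.06],[0,0,0,0,0,0,0.06]]
  ]
}}

```text
t: 14.68
position: [0.4817, -0.2118, 0.2764]
ee_rot: [-0.013, 0.108, 0.993, -0.05]
contact_force: [-0.1, -0.1, -0.7]
grip_width: 0.0603
```

```bash
cat >> h.py <<'E'
def lidmeas(im,C,zs):
    H=hsv(im); o=(H[...,0]<16)&(H[...,1]>150)&(H[...,2]>70)
    c=blobs(o,1500)[0]; m=np.zeros(o.shape,np.uint8); cv2.fillPoly(m,[cv2.convexHull(c)],1)
    p=plane(C,cv2.convexHull(c).reshape(-1,2),zs)[:,:2]; print("lid circ",cv2.minEnclosingCircle(p.astype(np.float32)))
    b=blobs((cv2.erode(m,np.ones((5,5)))>0)&(H[...,2]<60),100)[0]
    q=plane(C,b,zs+.03)[:,:2].astype(np.float32); r=cv2.minAreaRect(q); print("bar",r); return r
E
python3 - <<'E'
from h import *
goto(.468,-.306,.15,88.8); im,C=wpic("w7"); lidmeas(im,C,.036)
# pot refit from w6
E
```

```text
now [ 0.4817 -0.2118  0.2764] yaw 77.67 t 14.68 shift [-0.0089 -0.0816  0.1353] rot [-0.1001 -0.0255 -0.1949] F [-0.1 -0.1 -0.7] q6 -1.8
lid circ ((0.4669477343559265, -0.30694779753685), 0.07119721919298172)
bar ((0.46840038895606995, -0.3059142529964447), (0.023657144978642464, 0.11010405421257019), 87.02619934082031)
```

Request:
{"api": "drive_tool", "payload": {
  "commands": [
    [[-0.05,-0.013,-0.097,-0.003,-0.03,0,0.06],[-0.05,-0.013,-0.097,-0.003,-0.03,0,0.06],[0,0,0,-0.003,-0.02,0.02,0.06],[0,0,0,0,0,0.02,0.06],[0,0,0,0,0,0,0.06],[0,0,0,0,0,0,0.06]]
  ]
}}

```text
t: 15.48
position: [0.4807, -0.2914, 0.2371]
ee_rot: [-0.001, -0.0, 1.0, 0.001]
contact_force: [-0.0, -0.6, 0.4]
grip_width: 0.0599
```

Run:
```python
from h import *
im,C=wpic("w8"); r=lidmeas(im,C,.036); goto(*r[0],.10,88)
```

```text
lid circ ((0.46776726841926575, -0.31021183729171753), 0.06983504444360733)
bar ((0.4671763479709625, -0.3099176287651062), (0.01731410250067711, 0.10832678526639938), 86.94810485839844)
now [ 0.4807 -0.2913  0.237 ] yaw 90.02 t 15.53 shift [ 0.0133 -0.0189  0.137 ] rot [ 0.0026 -0.0014  0.0353] F [ 0.  -0.2  0.3] q6 -2.21
```

Request:
{"api": "drive_tool", "payload": {
  "commands": [
    [[0.002,0,0.05,0.0133,-0.018,0.03,0.06],[0,0,0,0,0,0.05,0.06],[0,0,0,0,0,0.05,0.06],[0,0,0,0,0,0.03,0.06],[0,0,0,0,0,0,0.06],[0,0,0,0,0,0,0.06]]
  ]
}}

```text
t: 16.27
position: [0.4727, -0.3087, 0.0806]
ee_rot: [0.004, 0.023, 1.0, -0.004]
contact_force: [-0.2, -0.2, 0.2]
grip_width: 0.0601
```

Run:
```python
from h import *
im,C=wpic("w9"); r=lidmeas(im,C,.036); goto(*r[0],.027,87.1)
```

```text
lid circ ((0.4663035273551941, -0.3105817139148712), 0.06938789039850235)
bar ((0.4610002338886261, -0.3099886178970337), (0.017305102199316025, 0.1012963280081749), 86.94450378417969)
now [ 0.4727 -0.3087  0.0806] yaw 87.42 t 16.32 shift [ 0.0121 -0.0014  0.0535] rot [-0.0069  0.0085  0.0055] F [ 0.1 -0.3 -0.4] q6 -2.19
```

Request:
{"api": "drive_tool", "payload": {
  "commands": [
    [[-0.006,0.008,0.005,0.005,-0.0012,0.02,0.05],[0,0,0,0,0,0.02,0.05],[0,0,0,0,0,0.007,0.05],[0,0,0,0,0,0.003,0.05],[0,0,0,0,0,0,0.05]]
  ]
}}

```text
t: 16.95
position: [0.4697, -0.3122, 0.0321]
ee_rot: [0.002, 0.025, 1.0, -0.002]
contact_force: [1.0, 0.1, -0.2]
grip_width: 0.0502
```

Run:
```python
from h import *
goto(.467,-.3102,.029,87.1)
```

```text
now [ 0.4697 -0.3122  0.0321] yaw 87.09 t 16.95 shift [0.0028 0.0019 0.0031] rot [-0.0045  0.0051 -0.0001] F [ 1.   0.1 -0.2] q6 -2.2
```

Request:
{"api": "drive_tool", "payload": {
  "commands": [
    [[-0.004,0.004,0,0.002,0.002,0.003,0.05],[0,0,0,0,0,0.001,0.05],[0,0,0,0,0,0,0.0],[0,0,0,0,0,0,0.0],[0,0,0,0,0,0,0.0],[0,0,0,0,0,0,0.0],[0,0,0,0,0,0,0.0]]
  ],
  "force": 60
}}

```text
t: 17.82
position: [0.4687, -0.3107, 0.0296]
ee_rot: [0.001, 0.025, 1.0, -0.001]
contact_force: [-0.3, 0.4, -1.8]
grip_width: 0.0167
```

Run:
```python
from h import *
print(state()["grip_width"]);goto(.467,-.3102,.027,87.1)
```

```text
0.016727567217972736
now [ 0.4687 -0.3107  0.0296] yaw 87.09 t 17.82 shift [0.0017 0.0005 0.0026] rot [-0.0018  0.0029 -0.0001] F [-0.3  0.4 -1.8] q6 -2.2
```

The lid's bar is gripped, at 16.7 mm. I'll lift it and detour at small x to stay clear of the riser and its lever.

Request:
{"api": "drive_tool", "payload": {
  "commands": [
    [[0,0,0,0,0,-0.02,0.0],[0,0,0,0,0,-0.05,0.0],[0,0,0,0,0,-0.05,0.0],[0,0,0,0,0,-0.05,0.0],[0,0,0,0,0,-0.04,0.0],[0,0,0,0,0,0,0.0],[0,0,0,0,0,0,0.0]]
  ]
}}

```text
t: 18.7
position: [0.4655, -0.3082, 0.2479]
ee_rot: [-0.001, 0.025, 1.0, 0.001]
contact_force: [0.6, 0.6, -4.9]
grip_width: 0.0163
```

Run:
```python
from h import *
print(state()["grip_width"]);goto(.43,0,.25,87.1)
```

```text
0.016348268796652944
now [ 0.4655 -0.3082  0.2479] yaw 87.1 t 18.7 shift [ 0.0511  0.306  -0.0016] rot [ 0.0015 -0.0014  0.    ] F [ 0.6  0.6 -4.9] q6 -2.2
```

Request:
{"api": "drive_tool", "payload": {
  "commands": [
    [[0,0,0,0.005,0.031,-0.001,0.0],[0,0,0,0.005,0.031,-0.001,0.0],[0,0,0,0.005,0.031,-0.001,0.0],[0,0,0,0.005,0.031,-0.001,0.0],[0,0,0,0.005,0.031,-0.001,0.0],[0,0,0,0.005,0.031,-0.001,0.0],[0,0,0,0.005,0.031,-0.001,0.0],[0,0,0,0.005,0.031,-0.001,0.0],[0,0,0,0.005,0.031,-0.001,0.0],[0,0,0,0.005,0.031,-0.001,0.0],[0,0,0,0,0,0,0.0],[0,0,0,0,0,0,0.0]]
  ]
}}

```text
t: 20.2
position: [0.4162, 0.0178, 0.2321]
ee_rot: [-0.022, 0.026, 0.999, 0.008]
contact_force: [-0.4, -1.0, -4.2]
grip_width: 0.0163
```

Run:
```python
from h import *
goto(.43,0,.25,35)
```

```text
now [0.4162 0.0178 0.2321] yaw 87.02 t 20.2 shift [-0.0139 -0.0168 -0.0188] rot [-0.0067 -0.0489  0.908 ] F [-0.4 -1.  -4.2] q6 -1.61
```

Next I turn to yaw 35° and level the tool.

Request:
{"api": "drive_tool", "payload": {
  "commands": [
    [[0,-0.024,0.15,0,0,-0.01,0.0],[0,-0.024,0.15,0,0,-0.01,0.0],[0,0,0.15,0,0,0,0.0],[0,0,0.15,0,0,0,0.0],[0,0,0.15,0,0,0,0.0],[0,0,0.15,0,0,0,0.0],[0,0,0,0,0,0,0.0]]
  ]
}}

```text
t: 21.08
position: [0.4142, 0.0115, 0.2457]
ee_rot: [-0.005, 0.474, 0.88, 0.001]
contact_force: [0.1, 0.9, -4.5]
grip_width: 0.0164
```

Run:
```python
from h import *
goto(.592,0,.24,35)
```

```text
now [0.4142 0.0115 0.2457] yaw 33.4 t 21.07 shift [-0.1075  0.1421  0.0042] rot [-0.003  -0.0097 -0.0279] F [ 0.1  0.9 -4.5] q6 -0.68
```

Request:
{"api": "drive_tool", "payload": {
  "commands": [
    [[0,-0.005,-0.02,-0.0155,0.0203,0,0.0],[0,0,0,-0.0155,0.0203,-0.001,0.0],[0,0,0,-0.0155,0.0203,-0.001,0.0],[0,0,0,-0.0155,0.0203,-0.001,0.0],[0,0,0,-0.0155,0.0203,-0.001,0.0],[0,0,0,-0.0155,0.0203,0,0.0],[0,0,0,-0.0155,0.0203,0,0.0],[0,0,0,0,0,0,0.0],[0,0,0,0,0,0,0.0]]
  ]
}}

```text
t: 22.2
position: [0.5962, -0.0019, 0.2413]
ee_rot: [-0.007, 0.452, 0.892, -0.003]
contact_force: [0.1, 0.5, -4.8]
grip_width: 0.0168
```

Run:
```python
from h import *
goto(.592,0,.19,35); im,C=wpic("w10"); lidmeas(im,C,state()["position"][2]-.0296+.036)
t=get_image("top"); cv2.imwrite("pics/t10.png",t[:,:,::-1])
```

```text
now [ 0.5962 -0.0019  0.2413] yaw 36.2 t 22.2 shift [ 0.0034 -0.0017  0.0514] rot [-0.0115 -0.0103  0.0209] F [ 0.1  0.5 -4.8] q6 -0.72
lid circ ((0.5936752557754517, 0.0007944271783344448), 0.06858786195516586)
bar ((0.5832314491271973, 0.01593581587076187), (0.0633007362484932, 0.07333774864673615), 36.61315155029297)
```

View pics/w10.png

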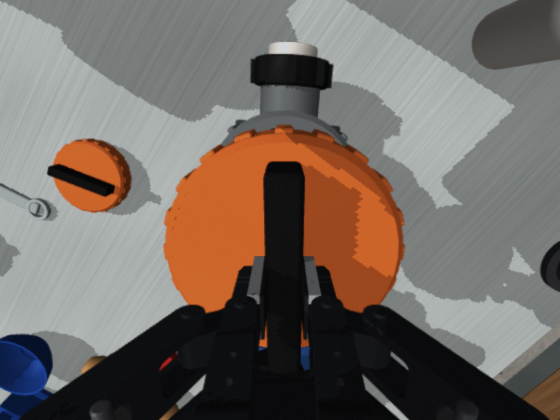

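The lid hangs level over the pot with its bar in line with the suction stub (bar at u 284, stub at 291). The lid centre is about 2.5 mm along tool +x from the TCP, so I'll aim the TCP at (0.5935, -0.002).

Request:
{"api": "drive_tool", "payload": {
  "commands": [
    [[-0.011,-0.01,0.015,0.0008,-0.002,0.01,0.0],[0,0,0,0,0,0.02,0.0],[0,0,0,0,0,0.015,0.0],[0,0,0,0,0,0,0.0],[0,0,0,0,0,0,0.0]]
  ]
}}

```text
t: 22.92
position: [0.5924, -0.0022, 0.1947]
ee_rot: [0.0, 0.458, 0.889, -0.0]
contact_force: [0.3, 0.0, -4.5]
grip_width: 0.0164
```

Run:
```python
from h import *
goto(.5935,-.002,.1696,35)
```

```text
now [ 0.5924 -0.0022  0.1947] yaw 35.42 t 22.93 shift [-0.0005  0.0011  0.0251] rot [-0.      0.0001  0.0074] F [ 0.3  0.  -4.5] q6 -0.71
```

Request:
{"api": "drive_tool", "payload": {
  "commands": [
    [[0,0,0.005,-0.0005,0.001,0.01,0.0],[0,0,0,0,0,0.007,0.0],[0,0,0,0,0,0.004,0.0],[0,0,0,0,0,0,0.0]]
  ]
}}

```text
t: 23.42
position: [0.5942, -0.002, 0.173]
ee_rot: [0.001, 0.461, 0.888, 0.0]
contact_force: [0.5, -0.1, -4.2]
grip_width: 0.0165
```

Run:
```python
from h import *
goto(.5935,-.002,.1696,35)
```

```text
now [ 0.5942 -0.002   0.173 ] yaw 35.13 t 23.43 shift [ 0.0004 -0.0005  0.0034] rot [0.0009 0.0008 0.0022] F [ 0.5 -0.1 -4.2] q6 -0.7
```

Request:
{"api": "drive_tool", "payload": {
  "commands": [
    [[0,0,0,0,0,0.002,0.0],[0,0,0,0,0,0.0015,0.0],[0,0,0,0,0,0.001,0.0],[0,0,0,0,0,0,0.0]]
  ]
}}

```text
t: 23.92
position: [0.5948, -0.0021, 0.1694]
ee_rot: [0.001, 0.461, 0.888, 0.001]
contact_force: [-0.5, 0.4, -3.5]
grip_width: 0.0164
```

Run:
```python
from h import *
goto(.5935,-.002,.1696,35); print(state()["torque"])
```

```text
now [ 0.5948 -0.0021  0.1694] yaw 35.13 t 23.93 shift [ 0.0008 -0.001  -0.0002] rot [0.0022 0.0019 0.0022] F [-0.5  0.4 -3.5] q6 -0.7
[-0.00093281  0.00479845  0.04387309]
```

Request:
{"api": "drive_tool", "payload": {
  "commands": [
    [[0,0,0,0.0005,-0.001,0.001,0.0],[0,0,0,0,0,0.001,0.0],[0,0,0,0,0,0.001,0.0],[0,0,0,0,0,0,0.0]]
  ]
}}

```text
t: 24.42
position: [0.5948, -0.0022, 0.1692]
ee_rot: [0.003, 0.461, 0.888, 0.001]
contact_force: [-1.5, 1.7, -0.6]
grip_width: 0.0161
```

Run:
```python
from h import *
goto(.5935,-.002,.1696,35); print(state()["torque"])
```

```text
now [ 0.5948 -0.0022  0.1692] yaw 35.14 t 24.43 shift [ 0.0009 -0.001  -0.0004] rot [0.0051 0.0042 0.0025] F [-1.5  1.7 -0.6] q6 -0.7
[-0.0069381   0.31444254 -0.01212074]
```

The lid is resting on the threads: contact at TCP z 0.1692 puts the lid at about 0.1396. Now I turn it anticlockwise with a light downward bias.

Request:
{"api": "drive_tool", "payload": {
  "commands": [
    [[0,0,0,0,0,0.001,0.0],[0.002,0.002,-0.045,0,0,0.001,0.0],[0.002,0.002,-0.045,0,0,0.001,0.0],[0,0,-0.045,0,0,0.001,0.0],[0,0,-0.045,0,0,0.001,0.0],[0,0,-0.045,0,0,0.001,0.0],[0,0,-0.045,0,0,0.0015,0.0],[0,0,0,0,0,0.001,0.0]]
  ]
}}

```text
t: 25.42
position: [0.5963, -0.0021, 0.169]
ee_rot: [0.003, 0.334, 0.942, 0.001]
contact_force: [-3.8, 0.7, 6.5]
grip_width: 0.0166
```

Run:
```python
from h import *
goto(.5935,-.002,.1696,35); print(state()["torque"])
```

```text
now [ 0.5963 -0.0021  0.169 ] yaw 50.92 t 25.43 shift [ 0.0022 -0.0017 -0.0006] rot [0.0055 0.0042 0.2779] F [-3.8  0.7  6.5] q6 -0.98
[ 0.09647836  0.96871226 -0.07256113]
```

Request:
{"api": "drive_tool", "payload": {
  "commands": [
    [[0.005,0.004,0,0.0022,-0.0018,-0.001,0.0],[0,0,-0.045,0.0008,-0.0006,0.0005,0.0],[0,0,-0.045,0.0005,-0.0005,0.001,0.0],[0,0,-0.045,0.0005,-0.0005,0.001,0.0],[0,0,-0.045,0.0005,-0.0005,0.001,0.0],[0,0,0,0,0,0.001,0.0]]
  ]
}}

```text
t: 26.18
position: [0.5916, -0.0024, 0.1637]
ee_rot: [0.001, 0.246, 0.969, 0.0]
contact_force: [2.7, 1.9, -3.1]
grip_width: 0.0161
```

Run:
```python
from h import *
s=state();a=np.radians(yaw(s)[0]+90); print("lid est",s["position"][:2]+.0025*np.array([np.cos(a),np.sin(a)]))
goto(.592-.0025*np.cos(a),-.0025*np.sin(a),.1696); print(s["torque"])
```

```text
lid est [ 0.58936375 -0.00118435]
now [ 0.5916 -0.0024  0.1637] yaw 61.48 t 26.18 shift [-0.0018  0.0023 -0.0059] rot [ 0.0011  0.0028 -0.    ] F [ 2.7  1.9 -3.1] q6 -1.16
[ 0.30721416 -0.41685368  0.00261237]
```

The lid is dropping: TCP z is 0.1637 at about 28° back. I'll hold the rotation, recentre and let it sink.

Request:
{"api": "drive_tool", "payload": {
  "commands": [
    [[0,0,0,-0.0015,0.0018,0.002,0.0],[0,0,0,0,0,0.003,0.0],[0,0,0,0,0,0.003,0.0],[0,0,0,0,0,0.001,0.0]]
  ]
}}

```text
t: 26.68
position: [0.5933, -0.0017, 0.1579]
ee_rot: [0.001, 0.248, 0.969, -0.0]
contact_force: [-0.5, 0.6, -2.0]
grip_width: 0.0164
```

```bash
cat > c.py <<'E'
from h import *
s=state();a=np.radians(yaw(s)[0]+90); print("lid est",s["position"][:2]+.0025*np.array([np.cos(a),np.sin(a)]),"lid z",s["position"][2]-.0296)
goto(.592-.0025*np.cos(a),-.0025*np.sin(a),.1696); print(s["torque"],s["grip_width"])
E
python3 c.py
```

```text
lid est [ 5.91071462e-01 -5.20458274e-04] lid z 0.1282691418144738
now [ 0.5933 -0.0017  0.1579] yaw 61.34 t 26.68 shift [-0.0006  0.0009 -0.0117] rot [-0.0001  0.0024  0.    ] F [-0.5  0.6 -2. ] q6 -1.16
[0.08573109 0.30901573 0.00032119] 0.016364183482659746
```

It has dropped in, with lid z about 0.1283. Now I screw it clockwise.

Request:
{"api": "drive_tool", "payload": {
  "commands": [
    [[0,0,0,0,0,0.0005,0.0],[0,0,0.06,0,0,0.0006,0.0],[0,0,0.06,0,0,0.0006,0.0],[0,0,0.06,0,0,0.0006,0.0],[0,0,0.06,0,0,0.0006,0.0],[0,0,0.06,0,0,0.0006,0.0],[0,0,0.06,0,0,0.0006,0.0],[0,0,0,0,0,0.0003,0.0]]
  ]
}}

```text
t: 27.68
position: [0.595, -0.0021, 0.1552]
ee_rot: [0.003, 0.422, 0.907, 0.0]
contact_force: [-2.0, 1.8, 3.2]
grip_width: 0.0161
```

```bash
python3 c.py
```

```text
lid est [ 5.93386564e-01 -1.84755000e-04] lid z 0.125611272028389
now [ 0.595  -0.0021  0.1552] yaw 40.08 t 27.68 shift [ 0.001  -0.0009 -0.0144] rot [ 0.0028  0.0058 -0.    ] F [-2.   1.8  3.2] q6 -0.79
[ 0.08128454  0.67912297 -0.06830652] 0.01611424592826988
```

Sinking as expected: 21° turned and 2.7 mm lower. Carry on, with small recentring and levelling.

Request:
{"api": "drive_tool", "payload": {
  "commands": [
    [[0.002,0.005,0.06,0.001,-0.0009,0.0003,0.0],[0,0,0.06,0.0002,-0.0002,0.0005,0.0],[0,0,0.06,0.0002,-0.0002,0.0006,0.0],[0,0,0.06,0.0002,-0.0002,0.0006,0.0],[0,0,0.06,0.0002,-0.0002,0.0006,0.0],[0,0,0.06,0.0002,-0.0002,0.0006,0.0],[0,0,0,0,0,0.0003,0.0]]
  ]
}}

```text
t: 28.55
position: [0.5943, -0.0024, 0.1528]
ee_rot: [0.003, 0.577, 0.816, 0.001]
contact_force: [-0.1, 1.6, 4.1]
grip_width: 0.0166
```

```bash
python3 c.py
```

```text
lid est [ 5.93498893e-01 -1.23635866e-06] lid z 0.12315077602027703
now [ 0.5943 -0.0024  0.1528] yaw 19.45 t 28.55 shift [ 0.0004 -0.0013 -0.0169] rot [ 0.0048  0.0031 -0.    ] F [-0.1  1.6  4.1] q6 -0.43
[ 0.05389576  0.57418769 -0.07108358] 0.016558534568605232
```

Request:
{"api": "drive_tool", "payload": {
  "commands": [
    [[0.004,0.003,0.06,0.0004,-0.0012,0.0003,0.0],[0,0,0.06,0.0001,-0.0003,0.0005,0.0],[0,0,0.06,0.0001,-0.0003,0.0006,0.0],[0,0,0.06,0.0001,-0.0003,0.0006,0.0],[0,0,0.06,0.0001,-0.0003,0.0006,0.0],[0,0,0.06,0.0001,-0.0003,0.0006,0.0],[0,0,0,0,0,0.0003,0.0]]
  ]
}}

```text
t: 29.42
position: [0.5936, -0.0024, 0.1503]
ee_rot: [0.002, 0.712, 0.702, 0.002]
contact_force: [-1.4, 0.7, 3.8]
grip_width: 0.0166
```

```bash
python3 c.py
```

```text
lid est [5.93599146e-01 5.99819397e-05] lid z 0.12071861890356668
now [ 0.5936 -0.0024  0.1503] yaw -0.77 t 29.43 shift [-0.0001 -0.0015 -0.0193] rot [ 0.0054  0.0002 -0.    ] F [-1.4  0.7  3.8] q6 -0.08
[ 0.09988105  0.57795154 -0.09820936] 0.01655145801161416
```

Lid z is 0.1207 after 62°. I'll turn on to the stop.

Request:
{"api": "drive_tool", "payload": {
  "commands": [
    [[0.004,0,0.05,0,-0.0012,0.0003,0.0],[0,0,0.05,0,-0.0003,0.0005,0.0],[0,0,0.05,0,-0.0003,0.0005,0.0],[0,0,0.05,0,0,0.0005,0.0],[0,0,0.05,0,0,0.0005,0.0],[0,0,0,0,0,0,0.0]]
  ]
}}

```text
t: 30.18
position: [0.5936, -0.0012, 0.1503]
ee_rot: [0.002, 0.787, 0.617, 0.002]
contact_force: [-0.0, 0.1, 1.2]
grip_width: 0.0164
```

```bash
python3 c.py
```

```text
lid est [0.59419527 0.00123369] lid z 0.12071952209844743
now [ 0.5936 -0.0012  0.1503] yaw -13.82 t 30.18 shift [-0.0017 -0.0017 -0.0193] rot [ 0.006  -0.0003  0.    ] F [-0.   0.1  1.2] q6 0.15
[-0.31709134  0.10330964  2.47430698] 0.016364812789973173
```

Hard stop: the moment is 2.5 N m and z no longer changes. Release, rise and check.

Request:
{"api": "drive_tool", "payload": {
  "commands": [
    [[0,0,-0.02,0,0,0,0.0],[0,0,0,0,0,0,0.05],[0,0,0,0,0,0,0.05],[0,0,0,0,0,0,0.05],[0,0,0,0,0,0,0.05],[0,0,0,0,0,-0.02,0.05],[0,0,0,0,0,-0.03,0.05],[0,0,0,0,0,-0.04,0.05],[0,0,0,0,0,-0.04,0.05],[0,0,0,0,0,0,0.05],[0,0,0,0,0,0,0.05]]
  ]
}}

```text
t: 31.55
position: [0.593, -0.0014, 0.2902]
ee_rot: [0.003, 0.78, 0.625, 0.004]
contact_force: [0.9, 0.2, -0.5]
grip_width: 0.0498
```

Run:
```python
from h import *
s=state(); goto(*s["position"]); im,C=wpic("w11"); lidmeas(im,C,.156)
H=hsv(im); o=(H[...,0]<16)&(H[...,1]>150)&(H[...,2]>70); b=cv2.convexHull(blobs(o,1500)[0]).reshape(-1,2); print("px",b.min(0),b.max(0))
a=np.radians(np.arange(0,360,2))
for zz in (.156,.164): p=proj(C,np.c_[.592+.069*np.cos(a),.069*np.sin(a),np.full(len(a),zz)]); print(zz,p.min(0),p.max(0))
```

```text
now [ 0.593  -0.0014  0.2902] yaw -12.58 t 31.55 shift [0. 0. 0.] rot [ 0.0094 -0.0017  0.    ] F [ 0.9  0.2 -0.5] q6 0.13
lid circ ((0.5944481492042542, 0.0009446030599065125), 0.07009505480527878)
bar ((0.5943336486816406, 0.00321057066321373), (0.10697924345731735, 0.01694609224796295), 85.5626449584961)
px [213 116] [352 251]
0.156 [211.20549732 117.61061925] [349.77245572 251.89818904]
0.164 [209.4613602  117.98233411] [351.51557174 255.36193228]
```

View pics/w11.png

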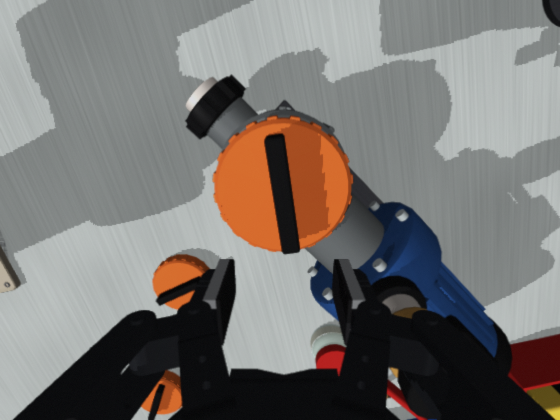

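The lid is seated level on the pot. Its bar is at about -94°, so it turned about 66° from the drop-in point, and its circle is centred within about 2.5 mm. That agrees with the hard stop I felt, so I'm handing in.

```bash
python3 -c "
from bench import *
print(hand_in())"
```

```text
the job is handed in; nothing more can be done
None
```

The basket is back in the pot with its handle up, and the orange lid is screwed down to its hard stop. I handed the job in at about 31.6 s; the hand-in reports no verdict.

**Basket:** My first two grasps closed empty. On the second, the pictures showed the fingertips sitting about 25 mm higher than the stated tool offset gives; the first I had put down to lifting too early. I went lower, gripped the bail, stood the basket on the pot floor and let go. The wrist picture showed it centred and upright.

**Lid:**

| Step | What I measured |
|---|---|
| Resting on the threads, bar in line with the pump | lid height about 139.6 mm |
| Turned back about 28°, dropped in | about 128.3 mm |
| Screwed clockwise to the stop | about 120.7 mm, with 2.5 N m at the stop |

**Last checks:**
- **Turn:** the final picture puts the bar about 66° from where the lid dropped in, within the 60 to 72° expected. The fingers slipped about 8° on the bar at the stop.
- **Centring:** the lid measured about 2.5 mm from the pot centre I had estimated, within the 6 mm limit.
- **Height:** this is inferred from the gripper position and good to about 1 mm, so the margin under 122 mm is thin. The hard stop and the turn angle both support it being fully home.
- **Robot:** the gripper is clear of everything. No unplanned contact was felt, but I did not re-measure the other items on the bench.

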